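# Put the punch-set tin away in the tool chest

## Robot

A 7-joint arm with a two-finger parallel gripper is mounted at the origin on the work surface. World frame = base frame: x ahead of the robot, y to its left, z up, the work surface at z = 0. Lengths are in m, angles in rad, forces in N, time in s.
With the tool pointing down it reaches from about 0.4 to 0.85 m from the base axis. Payload 4.5 kg.
Tool frame: the origin (TCP) lies midway between the tips of the shut fingers; the grasp point (between the pads) lies manip.grasp_offset behind it (manip.grasp_offset is the distance from the TCP to the grasp point, in m); z points along the fingers, y is the line along which they close (so a half turn about z gives the same grasp; the last joint's range is limited). The gripper opens to 88 mm and grips with 3 to 60 N. Pads are 18 mm wide; open, the fingers measure 123 mm over their backs; the gripper's body (75 mm by 187 mm) begins 45 mm behind the grasp point.
Start: joints at [1.325, 0.689, -0.195, 1.565, 0.157, 0.902, -0.215], TCP at [0.173, -0.601, 0.239] pointing down, gripper open.
Joint ranges: [-3.01, 3.01], [-0.46, 2.08], [-1.47, 1.51], [0.13, 2.56], [-1, 4.14], [0.04, 2.09], [-2.66, 2.66]. Speed limits (rad/s): [2.57, 2.57, 3.14, 3.14, 3.14, 3.14, 3.14].

## Interface

Orientations are given as a unit quaternion [x, y, z, w].
In Python, from workcell import manip, grab_frame gives the robot as it stands.
- The arm moves only by the tool move_arm, never from a script. Its arguments are lists of equal length, an entry for each row: "offset": the shift along the tool's x, y, z in mm, a list of three; "turn": the turn, a rotation vector about the tool's x, y, z in degrees, a list of three; "claw": the finger opening in mm, from 0 to 88.1. In form: {"offset": [[dx, dy, dz], ...], "turn": [[ax, ay, az], ...], "claw": [claw, ...]}. A call has 1 to 20 rows; each row is the pose to reach, as a shift and turn from the pose commanded when the call began, along the tool's axes at that moment; what a row does not reach only later rows make up. A row lasts 1/12 s, in which the tool goes at most 41.7 mm and 7.16 degrees, less where a joint would pass 70% of its speed; a pose out of reach is approached as far as the arm can. A call with a gripper value outside its range is refused whole. The fingers move at their own pace and stop on an object; the grip force is fixed at half the most. Time passes only in rows, so rows that repeat a pose let the fingers close. It gives the time, the measured TCP pose, the force, the opening and the grip force at its end, in the units of the state.
- manip.state(): the state, without advancing time (a new reading comes with each control period).
- grab_frame(name): name is "scene" or "top" or "wrist"; returns a dict with "image" (480x640x3 uint8, red, green, blue), "vertical_fov" (degrees; the focal length in pixels is half the picture's height over the tangent of half this angle, whatever the lens; pixels are square), "cx", "cy" (the principal point, pixels), "rvec" (rotation vector, rad) and "tvec" (3), from world to camera coordinates, as OpenCV has them. Camera axes: x right, y down, z forward; pixel columns grow to the right and rows downward; lengths in m; the calibration is good to about 2 mm. A picture is of the moment at which its call begins. There is no depth.
- manip.sign_off(): hands the job in; it is judged then, once.
The state is a dict: "clock": time; "joint_positions": joint angles; "joint_velocities": joint speeds; "effort": joint torques, N m; "tcp_pos": TCP position; "tcp_rot": TCP orientation; "force": force on the tool from outside, world axes, zero at the start; "moment": the same for the moment, N m; "grip_width": finger opening in m; "grip_force": force on a finger pad.
Only numpy, scipy, OpenCV 4.12 (cv2) and the standard library are available. Lean on these libraries where they do the work, as an engineer would, in place of code of your own. Each camera call takes 0.05 s, during which the arm holds its last target. There are 200 camera calls.

## Task

One of the three identical closed tins in the sloping rack still holds its steel punch set; the other two hold only a light wooden insert. Open the tool chest's lid back fully onto its stop, find the heavy tin by its weight, and stand it upright on the chest floor, setting it down gently. Leave the two light tins in the rack bays where they were (put back any you lift, never let a tin drop), and leave the other things on the bench alone.

Things in the scene. Friction and masses are not known exactly. Their poses are not given: they have to be found in the camera images.
- tin_a: plain closed steel tin, 46 x 46 mm, 95 mm tall, one of three alike; which is heavy changes (with punch set 0.5 to 0.75 kg in all, with wooden insert 0.17 to 0.24 kg; contents have 1 to 2 mm play). Origin: centre of its underside, z up the tin. It starts in a rack bay, leaning 30 degrees from vertical, top towards the rack's -x; its y axis is the rack's y, its x axis points to the open front
- tin_b: plain closed steel tin, 46 x 46 mm, 95 mm tall, one of three alike; which is heavy changes (with punch set 0.5 to 0.75 kg in all, with wooden insert 0.17 to 0.24 kg; contents have 1 to 2 mm play). Origin: centre of its underside, z up the tin. It starts in a rack bay, leaning 30 degrees from vertical, top towards the rack's -x; its y axis is the rack's y, its x axis points to the open front
- tin_c: plain closed steel tin, 46 x 46 mm, 95 mm tall, one of three alike; which is heavy changes (with punch set 0.5 to 0.75 kg in all, with wooden insert 0.17 to 0.24 kg; contents have 1 to 2 mm play). Origin: centre of its underside, z up the tin. It starts in a rack bay, leaning 30 degrees from vertical, top towards the rack's -x; its y axis is the rack's y, its x axis points to the open front
- rack: fixed wooden rack, 200 mm wide along y, yaw within 0.25 rad. Three tilted bays at 60 mm pitch along y (14 mm between tins, dividers 25 mm high). Each tin stands square on its bay floor and leans on a back board on the -x side that reaches 45 mm up the tin; above that its front and rear faces are free. Tins lift out along their own z. Origin: centre of its base on the bench, z up
- chest: green steel tool chest fixed to the bench, 150 mm deep (x), 220 mm wide (y), 115 mm high, walls and floor 4 mm thick, empty. Origin: centre of its underside, z up; its lid is hinged along y on the top edge of its +x side; yaw within 0.25 rad
- chest_in (a point): centre of the chest's inner floor (inner 142 x 212 mm), 4 mm above the bench; axes as the chest
- lid (a joint): angle of the chest's lid, rad: 0 shut, growing as it opens, 1.75 on its stop (leaning back just past upright). It starts anywhere from shut to 0.3. The hinge is stiff: the lid stays at any angle and takes 1 to 4 N at the knob to move. The lid is a 6 mm steel plate of 0.25 kg, 150 mm from hinge to front edge
- lid_handle (a point): middle of the knob's head on the lid's outer face: a cylinder of 28 mm diameter, 16 mm high, about the lid's normal, on a 12 mm neck. It is midway across the lid, 30 mm from the front edge and 35 mm above the outer face: 120 mm from the hinge along the lid and 41 mm off it. Pinched along the chest's y axis it can turn between the fingers
- lid_hinge (a point): middle of the lid's hinge line, on the top rear (+x) edge of the chest, 115 mm above the bench; the hinge runs along the chest's y axis; axes turn with the lid
- hammer: hammer lying on the bench, a bystander; origin under its middle
- block: dark wooden block, 50 x 130 x 45 mm, a bystander; origin: centre of its underside
- coupling: brass pipe coupling standing on end, 52 mm diameter, 55 mm tall, a bystander; origin: centre of its underside
There are look-alikes about, which are no part of the job. What is shaped like the tin_c but purple or turquoise is not meant.

How it is judged:
On the way:
1. the lid is opened back onto its stop (value of joint lid above 1.7 rad), for 0.2 s.
At the end, for the whole second after the job is handed in: The lid is on its stop (joint above 1.70 rad); the heavy tin stands upright (within 0.12 rad) and at rest on the chest's floor, its weight on it; the two light tins are at rest in the rack within 15 mm of where they started (value of joint lid above 1.7 rad and ((x of tin_a in the frame of chest_in between -0.055 and 0.055 m and y of tin_a in the frame of chest_in between -0.09 and 0.09 m and z of tin_a in the frame of chest_in between -0.006 and 0.008 m and angle between tin_a's own z axis and vertical below 0.12 rad and contact force between tin_a and chest above 4 N and linear speed of each of tin_a, tin_b, tin_c below 0.02 m/s and distance of each of tin_b, tin_c from where it was at the start of the episode below 0.015 m) or (x of tin_b in the frame of chest_in between -0.055 and 0.055 m and y of tin_b in the frame of chest_in between -0.09 and 0.09 m and z of tin_b in the frame of chest_in between -0.006 and 0.008 m and angle between tin_b's own z axis and vertical below 0.12 rad and contact force between tin_b and chest above 4 N and linear speed of each of tin_b, tin_a, tin_c below 0.02 m/s and distance of each of tin_a, tin_c from where it was at the start of the episode below 0.015 m) or (x of tin_c in the frame of chest_in between -0.055 and 0.055 m and y of tin_c in the frame of chest_in between -0.09 and 0.09 m and z of tin_c in the frame of chest_in between -0.006 and 0.008 m and angle between tin_c's own z axis and vertical below 0.12 rad and contact force between tin_c and chest above 4 N and linear speed of each of tin_c, tin_a, tin_b below 0.02 m/s and distance of each of tin_a, tin_b from where it was at the start of the episode below 0.015 m))); the robot touches nothing.
It fails at once if a tin falls freely (moves faster than 0.5 m/s while not held) ((linear speed of tin_a above 0.5 m/s and contact force between the fingers and tin_a below 0.3 N) or (linear speed of tin_b above 0.5 m/s and contact force between the fingers and tin_b below 0.3 N) or (linear speed of tin_c above 0.5 m/s and contact force between the fingers and tin_c below 0.3 N)).
It fails at once if a bystander is moved more than 30 mm (distance of any of hammer, block, coupling from where it was at the start of the episode above 0.03 m).
It also fails if it takes over 72 s, if anything falls off the work surface, if the arm or the gripper's body presses on something with over 40 N, if the wrist force passes 120 N, or if a joint passes its speed limit or range.

## Working session

There is one attempt and no reset: what is moved stays moved. The work goes in short steps, Python scripts to look and compute and a tool call to move; the robot and the scene stay as the last step left them, time stands still between calls to the robot, and variables do not carry over. Pictures are saved under pics/ and viewed, at most 10 in all, crops included, and the job is handed in when it is done.

Besides the shell and the picture viewer there is one more tool, called after ">>>" as name(argument=value, ...), one argument or row to a line, values as JSON. move_arm: Moves the arm, as the interface text tells. Its arguments: {"type":"object","properties":{"offset":{"type":"array","items":{"type":"array","items":{"type":"number"}}},"turn":{"type":"array","items":{"type":"array","items":{"type":"number"}}},"claw":{"type":"array","items":{"type":"number"}}},"required":["offset","turn","claw"]}

```bash
mkdir -p pics; ls
python3 - <<'E'
from workcell import manip, grab_frame
import cv2
print(manip.state(), manip.grasp_offset)
for n in ("scene","top"):
    f=grab_frame(n); cv2.imwrite(f"pics/{n}0.png",f["image"][:,:,::-1]); print(n,f["vertical_fov"],f["cx"],f["cy"],f["rvec"],f["tvec"])
E
```

```text
pics
{'clock': 0.0, 'joint_positions': array([ 1.32476256,  0.69000948, -0.19451283,  1.56632669,  0.15732047,
        0.90251095, -0.21510484]), 'joint_velocities': array([ 0.0008164 ,  0.00120731,  0.00115253, -0.00059152, -0.00050098,
        0.00144442, -0.00053721]), 'effort': array([-5.26425047e-04, -5.27561760e+01, -1.26700357e+00, -1.53431135e+01,
       -5.26638783e-02,  6.70742244e-03,  1.88769736e-04]), 'tcp_pos': array([ 0.17239437, -0.60009751,  0.23789873]), 'tcp_rot': array([ 9.90220939e-01,  1.39504937e-01, -2.03627239e-04, -9.07661323e-04]), 'force': array([ 0.10448135, -0.68079587, -0.15492964]), 'moment': array([-0.0153341 ,  0.05554076,  0.0144002 ]), 'grip_force': 0.0, 'grip_width': 0.08821791154605009} 0.0187
scene 46.34842859040699 322.78826984222997 237.4174761364639 [ 1.91644469  1.25008079 -0.59379239] [-0.2488663  -0.22972532  1.74178461]
top 42.39073950897021 325.8583621256809 235.44003840033727 [ 2.09534689 -2.12911708  0.22868776] [-1.76210605e-03  5.53784985e-01  1.78863967e+00]
```

View pics/scene0.png

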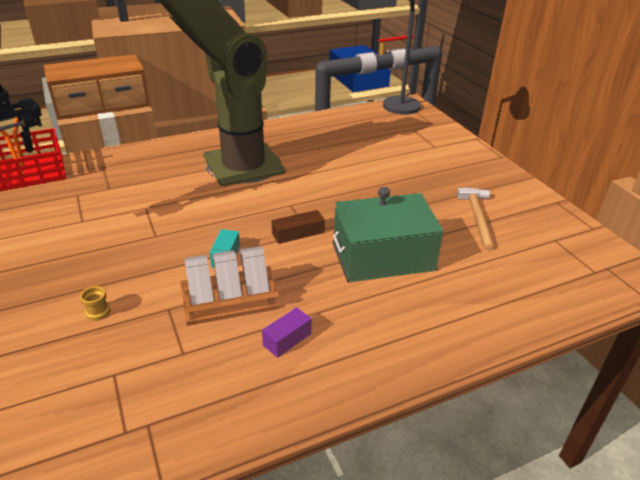

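View pics/top0.png

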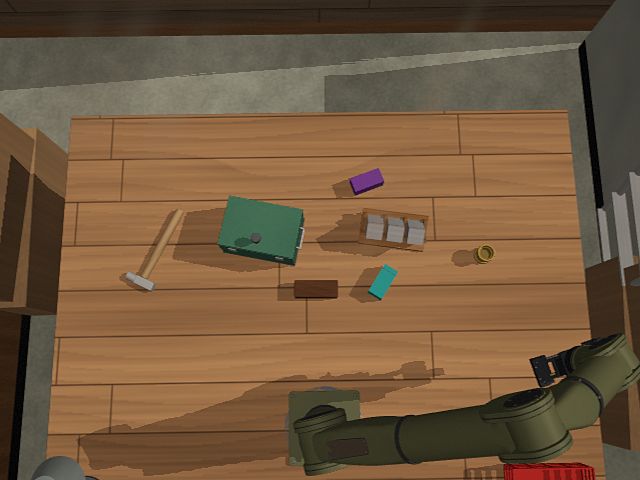

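The scene view shows the three grey tins in the rack at (200,280), (229,275) and (256,271), and the green chest at (388,235) with its knob at (384,193). Look-alikes are the turquoise box at (226,246) and the purple box at (288,332). Others: block (298,227), coupling (95,303), hammer (480,215). The plain grey tins in the rack are the ones wanted, and I'll check that choice in one close crop.

```bash
cat > h.py <<'E'
import numpy as np, cv2
from workcell import manip, grab_frame
from scipy.spatial.transform import Rotation as R
def cam(f):
    F=f["image"].shape[0]/2/np.tan(np.radians(f["vertical_fov"])/2)
    K=np.array([[F,0,f["cx"]],[0,F,f["cy"]],[0,0,1]]); M=R.from_rotvec(f["rvec"]).as_matrix()
    return K,M,np.array(f["tvec"])
def ray(f,uv):
    K,M,t=cam(f); d=M.T@np.linalg.solve(K,[uv[0],uv[1],1]); return -M.T@t,d/np.linalg.norm(d)
def onz(f,uv,z):
    o,d=ray(f,uv); return o+d*(z-o[2])/d[2]
def onx(f,uv,p,n):
    o,d=ray(f,uv); return o+d*(np.dot(n,p-o)/np.dot(n,d))
def tri(f,a,g,b):
    o1,d1=ray(f,a);o2,d2=ray(g,b); s=np.linalg.lstsq(np.c_[d1,-d2],o2-o1,rcond=None)[0]
    p,q=o1+s[0]*d1,o2+s[1]*d2; return (p+q)/2,np.linalg.norm(p-q)
def proj(f,p):
    K,M,t=cam(f); q=K@(M@np.asarray(p,float)+t); return q[:2]/q[2]
E
python3 - <<'E'
from h import *
T=cv2.imread("pics/top0.png");S=cv2.imread("pics/scene0.png")
z=lambda I,x,y,w,h,k:cv2.resize(I[y:y+h,x:x+w],None,fx=k,fy=k,interpolation=cv2.INTER_CUBIC)
a=np.hstack([z(T,350,195,80,60,5),z(S,175,235,80*1+0,60,5)])
a=np.hstack([z(T,350,200,80,60,5),z(S,178,238,100,75,4)])
b=np.hstack([z(T,210,190,100,75,4),z(S,325,180,120,90,10/3)])
cv2.imwrite("pics/crop0.png",np.vstack([a,b])); print(a.shape,b.shape)
for I,n in((T,'top'),(S,'scene')):
    hsv=cv2.cvtColor(I,cv2.COLOR_BGR2HSV)
    m=cv2.inRange(hsv,(60,60,20),(85,255,255)); c=max(cv2.findContours(m,0,2)[0],key=cv2.contourArea)
    print(n,cv2.approxPolyDP(cv2.convexHull(c),4,True).reshape(-1,2).tolist(), cv2.contourArea(c))
    m=cv2.inRange(hsv,(0,0,90),(180,45,255)); m[:195]=0;m[330:]=0
    for c in cv2.findContours(m,0,2)[0]:
        if 100<cv2.contourArea(c)<3000: print(' grey',cv2.boundingRect(c),cv2.contourArea(c),cv2.approxPolyDP(cv2.convexHull(c),2,True).reshape(-1,2).tolist())
E
```

```text
(300, 800, 3) (300, 800, 3)
top [[230, 196], [301, 209], [293, 264], [223, 250], [217, 243]] 4230.5
 grey (126, 272, 29, 19) 213.5 [[127, 273], [131, 272], [154, 283], [152, 290], [127, 278]]
 grey (407, 219, 18, 26) 330.0 [[408, 219], [422, 223], [424, 232], [421, 244], [407, 242]]
 grey (386, 217, 18, 26) 331.5 [[388, 217], [403, 221], [400, 242], [386, 240]]
 grey (366, 215, 17, 25) 323.0 [[368, 215], [381, 216], [380, 239], [366, 237]]
 grey (598, 208, 13, 53) 350.0 [[601, 208], [605, 212], [610, 258], [603, 260], [598, 209]]
 grey (632, 195, 8, 64) 208.5 [[632, 195], [639, 195], [639, 258]]
 grey (612, 195, 22, 91) 953.5 [[612, 195], [625, 195], [633, 264], [624, 285]]
 grey (577, 195, 24, 73) 897.0 [[593, 195], [600, 262], [584, 267], [577, 195]]
scene [[441, 229], [419, 250], [389, 261], [342, 244], [336, 230], [337, 203], [420, 194]] 4674.0
 grey (186, 256, 27, 48) 887.0 [[205, 256], [212, 300], [193, 303], [186, 259]]
 grey (212, 250, 29, 49) 933.0 [[233, 250], [236, 253], [240, 295], [221, 298], [212, 267], [213, 254]]
 grey (241, 247, 27, 47) 884.5 [[258, 247], [262, 249], [267, 290], [249, 293], [241, 250]]
```

View pics/crop0.png

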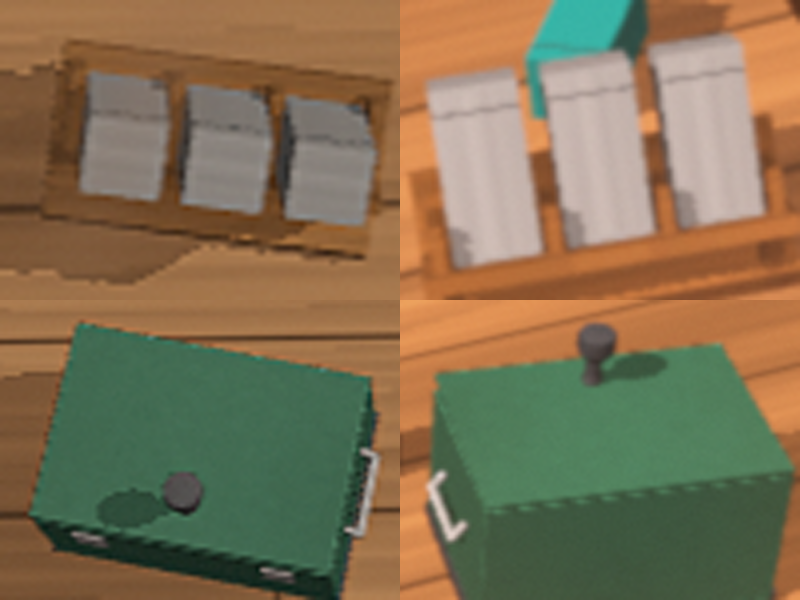

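The close crop confirms three plain grey tins in the rack. Chest top hinge corners are at top-view (230,196) and (303,210), and the knob is at top-view (255.5,237.8) and scene (384,192). Next I triangulate.

```bash
cat > m.py <<'E'
from h import *
np.set_printoptions(precision=4,suppress=True)
t=grab_frame("top");s=grab_frame("scene")
T=lambda u,v:(350+u/5-.4,200+v/5-.4); S=lambda u,v:(178+(u-400)/4-.4,238+v/4-.4)
T2=lambda u,v:(210+u/4-.4,190+(v-300)/4-.4); S2=lambda u,v:(325+(u-400)*.3-.4,180+(v-300)*.3-.4)
for n,a,b in [("knob",T2(182,491),S2(597,340)),("hinge+y",T2(80,323),S2(795,468)),("hinge-y",T2(372,379),S2(490,503)),
 ("lidfront+y",T2(32,515),S2(722,345)),("lidfront-y",T2(338,572),S2(437,373)),
 ("L seam +y",T(90,106),S(742,70)),("L seam -y",T(166,121),S(662,82)),
 ("M seam +y",T(190,122),S(634,85)),("M seam -y",T(266,137),S(551,98)),
 ("R seam +y",T(290,130),S(519,102)),("R seam -y",T(372,148),S(435,116)),
 ("L topback +y",T(80,192),S(738,35)),("L topback -y",T(162,201),S(652,46)),
 ("M tb +y",T(181,205),S(628,53)),("M tb -y",T(263,214),S(542,65)),
 ("R tb +y",T(285,218),S(512,70)),("R tb -y",T(364,227),S(427,80)),
 ("rack base far+y? ",T(65,40),S(772,265))]:
    print(n,*tri(t,a,s,b))
print(ray(t,(320,240))[0],ray(s,(320,240))[0])
E
python3 m.py
```

```text
knob [0.5287 0.1884 0.163 ] 0.0010807495899213624
hinge+y [0.6653 0.2699 0.1196] 0.001754089204706113
hinge-y [0.6199 0.0576 0.1202] 0.0031537438080769405
lidfront+y [0.5214 0.3011 0.1266] 0.002111125672417334
lidfront-y [0.4769 0.0843 0.1291] 0.006648383604174732
L seam +y [ 0.5835 -0.1339  0.1119] 0.0028324502044524175
L seam -y [ 0.5745 -0.177   0.1104] 0.0008581802216798152
M seam +y [ 0.5732 -0.1914  0.1119] 0.0020952946032391654
M seam -y [ 0.5642 -0.235   0.11  ] 0.0009802189557400424
R seam +y [ 0.5667 -0.2505  0.1143] 0.004935074538648065
R seam -y [ 0.5565 -0.2955  0.1115] 0.00027405348942160726
L topback +y [ 0.5364 -0.124   0.0985] 0.004532347509316263
L topback -y [ 0.5298 -0.1716  0.1005] 0.004159737902538212
M tb +y [ 0.5275 -0.1838  0.0977] 0.0021570078809834297
M tb -y [ 0.5211 -0.2309  0.0992] 0.0027899446275610174
R tb +y [ 0.5184 -0.2453  0.0982] 0.00043605698039626524
R tb -y [ 0.5119 -0.2905  0.1006] 8.25647713482272e-05
rack base far+y?  [ 0.6445 -0.134   0.022 ] 0.01843158451401919
[0.167  0.0013 1.8649] [ 1.4847 -0.4216  0.8755]
```

```bash
cat >> h.py <<'E'
np.set_printoptions(precision=4,suppress=True)
cx=np.array([.978,-.209,0]);cy=np.array([.209,.978,0]);k=np.array([0,0,1.])
H=np.array([.643,.164,.115])
r=-.149; rx=np.array([np.cos(r),np.sin(r),0]);ry=np.array([-np.sin(r),np.cos(r),0])
tz=-.5*rx+.866*k; tx=.866*rx+.5*k
def rot(x,z):
    x=x/np.linalg.norm(x);z=z/np.linalg.norm(z); return np.c_[x,np.cross(z,x),z]
def plan(P,M=None,s=None):
    s=s or manip.state(); M0=R.from_quat(s["tcp_rot"]).as_matrix(); M=M0 if M is None else M
    print("off",np.round(M0.T@(np.asarray(P)-s["tcp_pos"])*1000,1),"turn",np.round(np.degrees(R.from_matrix(M0.T@M).as_rotvec()),1))
def knob(a): return H+cx*(-.120*np.cos(a)+.041*np.sin(a))+k*(.120*np.sin(a)+.041*np.cos(a))
g=manip.grasp_offset
E
python3 - <<'E'
from h import *
M=rot(cx,-k); print(knob(.06))
plan([.529,.188,.25],M)
E
```

```text
[0.5283 0.1885 0.1631]
off [ 560.4 -659.2  -11.1] turn [-0.1  0.  28.1]
```

>>> move_arm(
  offset=[
    [560, -659, -12],
    [560, -659, -12],
    [560, -659, -12],
    [560, -659, -12],
    [560, -659, -12],
    [560, -659, -12],
    [560, -659, -12],
    [560, -659, -12],
    [560, -659, -12],
    [560, -659, -12],
    [560, -659, -12],
    [560, -659, -12],
    [560, -659, -12],
    [560, -659, -12],
    [560, -659, -12],
    [560, -659, -12],
    [560, -659, -12],
    [560, -659, -12],
    [560, -659, -12],
    [560, -659, -12],
  ],
  turn=[
    [0, 0, 28],
    [0, 0, 28],
    [0, 0, 28],
    [0, 0, 28],
    [0, 0, 28],
    [0, 0, 28],
    [0, 0, 28],
    [0, 0, 28],
    [0, 0, 28],
    [0, 0, 28],
    [0, 0, 28],
    [0, 0, 28],
    [0, 0, 28],
    [0, 0, 28],
    [0, 0, 28],
    [0, 0, 28],
    [0, 0, 28],
    [0, 0, 28],
    [0, 0, 28],
    [0, 0, 28],
  ],
  claw=[88, 88, 88, 88, 88, 88, 88, 88, 88, 88, 88, 88, 88, 88, 88, 88, 88, 88, 88, 88],
)

```text
clock: 1.87
tcp_pos: [0.5162, 0.1608, 0.2503]
tcp_rot: [0.995, -0.104, -0.0, 0.0]
force: [0.9, -1.1, 0.0]
grip_width: 0.088
grip_force: 0.0
```

Run:
```python
from h import *
plan([.5285,.188,.25],rot(cx,-k)); print(manip.state()["clock"],manip.state()["tcp_pos"],manip.state()["joint_velocities"])
```

```text
off [  6.5 -29.2   0.3] turn [0.  0.  0.1]
1.8667 [0.5162 0.1608 0.2503] [-0.6925  0.4038  0.0701 -0.9272 -0.0417  0.5189 -0.6262]
```

>>> move_arm(
  offset=[
    [6, -29, 0],
    [6, -29, 0],
    [6, -29, 0],
  ],
  turn=[
    [0, 0, 0],
    [0, 0, 0],
    [0, 0, 0],
  ],
  claw=[88, 88, 88],
)

```text
clock: 2.12
tcp_pos: [0.5276, 0.1877, 0.2497]
tcp_rot: [0.995, -0.102, -0.0, -0.0]
force: [0.1, -1.0, -0.2]
grip_width: 0.0881
grip_force: 0.0
```

Run:
```python
from h import *
f=grab_frame("wrist"); plan([.5285,.188,.144],rot(cx,-k)); s=manip.state(); print(s["tcp_pos"],s["force"])
print("knob expected",proj(f,knob(.06)))
for n,p in dict(hy=H+.11*cy,h_y=H-.11*cy).items(): print(n,proj(f,p+[0,0,.006]))
cv2.imwrite("pics/w1.png",f["image"][:,:,::-1])
```

```text
off [  0.8  -3.  105.8] turn [0.1 0.  0.1]
[0.5273 0.1854 0.2498] [-0.6802 -0.8488 -0.3857]
knob expected [318.6278 245.0981]
hy [139.9403  40.4057]
h_y [499.1919  42.5912]
```

View pics/w1.png

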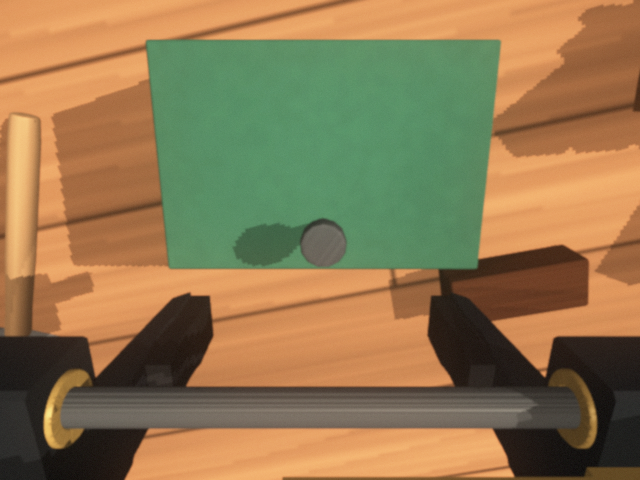

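The wrist view shows the knob at (323,243), about 4 px from where I predicted it, and the lid's hinge edge at row 40. The chest is about 2 mm further toward its -y than I had it.

>>> move_arm(
  offset=[
    [1, -1, 40],
    [1, -1, 80],
    [1, -1, 106],
    [1, -1, 106],
    [1, -1, 106],
    [1, -1, 106],
    [1, -1, 106],
    [1, -1, 106],
    [1, -1, 106],
    [1, -1, 106],
    [1, -1, 106],
    [1, -1, 106],
  ],
  turn=[
    [0, 0, 0],
    [0, 0, 0],
    [0, 0, 0],
    [0, 0, 0],
    [0, 0, 0],
    [0, 0, 0],
    [0, 0, 0],
    [0, 0, 0],
    [0, 0, 0],
    [0, 0, 0],
    [0, 0, 0],
    [0, 0, 0],
  ],
  claw=[88, 88, 88, 60, 40, 20, 20, 20, 20, 20, 20, 20],
)

```text
clock: 3.17
tcp_pos: [0.529, 0.1866, 0.1445]
tcp_rot: [0.995, -0.104, 0.0, -0.0]
force: [-0.3, 0.2, -0.2]
grip_width: 0.0304
grip_force: 0.0
```

Run:
```python
from h import *
s=manip.state(); p=s["tcp_pos"]; M=R.from_quat(s["tcp_rot"]).as_matrix(); print(s["clock"],p,s["force"],s["grip_width"],s["grip_force"])
H=np.array([.643,.164,.115])-.002*cy
q=p-M[:,2]*g; x=(q-H)@cx; z=(q-H)@k
a0=np.arctan2(z,-x)-np.arctan2(.041,.120); rad=np.hypot(x,z); print("ang",a0,"rad",rad,(q-H)@cy)
for a in np.linspace(a0,1.80,20)[1:]:
    d=knob(a)-knob(a0); print(round(a,2),np.round(M.T@d*1000,0))
```

```text
3.1667 [0.529  0.1866 0.1445] [-0.3345  0.2003 -0.2325] 0.03043178834958563 0.0
ang 0.0641530847681066 rad 0.12580621872799144 0.00024023173088942663
0.16 [  5.   0. -10.]
0.25 [ 11.   0. -20.]
0.34 [ 18.   0. -30.]
0.43 [ 25.   0. -39.]
0.52 [ 33.   0. -47.]
0.61 [ 43.   0. -54.]
0.7 [ 52.   0. -60.]
0.8 [ 62.   0. -66.]
0.89 [ 73.   0. -70.]
0.98 [ 84.   0. -74.]
1.07 [ 95.   0. -76.]
1.16 [107.   0. -78.]
1.25 [118.   0. -78.]
1.34 [130.   0. -77.]
1.43 [141.   0. -76.]
1.53 [153.   0. -73.]
1.62 [164.   0. -69.]
1.71 [174.   0. -65.]
1.8 [184.   0. -59.]
```

>>> move_arm(
  offset=[
    [0, 0, 0],
    [0, 0, 0],
    [0, 0, 0],
    [0, 0, 0],
    [2, 0, -5],
    [5, 0, -10],
    [8, 0, -15],
    [11, 0, -20],
    [14, 0, -25],
    [18, 0, -30],
    [21, 0, -34],
    [25, 0, -39],
  ],
  turn=[
    [0, 0, 0],
    [0, 0, 0],
    [0, 0, 0],
    [0, 0, 0],
    [0, 0, 0],
    [0, 0, 0],
    [0, 0, 0],
    [0, 0, 0],
    [0, 0, 0],
    [0, 0, 0],
    [0, 0, 0],
    [0, 0, 0],
  ],
  claw=[20, 20, 20, 20, 20, 20, 20, 20, 20, 20, 20, 20],
)

```text
clock: 4.17
tcp_pos: [0.5523, 0.1811, 0.1835]
tcp_rot: [0.995, -0.104, -0.001, 0.0]
force: [-4.4, -1.5, -3.4]
grip_width: 0.0263
grip_force: 30.0
```

>>> move_arm(
  offset=[
    [8, 0, -8],
    [18, 0, -15],
    [27, 0, -21],
    [37, 0, -27],
    [48, 0, -31],
    [59, 0, -35],
    [70, 0, -37],
    [82, 0, -39],
    [93, 0, -39],
    [105, 0, -38],
    [116, 0, -37],
    [116, 0, -37],
  ],
  turn=[
    [0, 0, 0],
    [0, 0, 0],
    [0, 0, 0],
    [0, 0, 0],
    [0, 0, 0],
    [0, 0, 0],
    [0, 0, 0],
    [0, 0, 0],
    [0, 0, 0],
    [0, 0, 0],
    [0, 0, 0],
    [0, 0, 0],
  ],
  claw=[20, 20, 20, 20, 20, 20, 20, 20, 20, 20, 20, 20],
)

```text
clock: 5.17
tcp_pos: [0.6694, 0.1568, 0.2209]
tcp_rot: [0.994, -0.105, 0.002, -0.0]
force: [0.1, 0.2, -2.6]
grip_width: 0.026
grip_force: 29.7
```

```bash
cat > lid.py <<'E'
from h import *
s=manip.state(); p=s["tcp_pos"]; M=R.from_quat(s["tcp_rot"]).as_matrix()
H=np.array([.643,.164,.115])-.002*cy
q=p-M[:,2]*g; x=(q-H)@cx; z=(q-H)@k
print(s["clock"],s["force"],s["grip_width"],"ang",np.arctan2(z,-x)-np.arctan2(.041,.120),np.hypot(x,z))
E
python3 lid.py
```

```text
5.1667 [ 0.0614  0.237  -2.6338] 0.025952761257589625 ang 1.457157254807754 0.12752189135013692
```

>>> move_arm(
  offset=[
    [6, 0, 1],
    [12, 0, 3],
    [18, 0, 5],
    [23, 0, 7],
    [28, 0, 9],
    [33, 0, 11],
    [38, 0, 14],
    [43, 0, 17],
    [45, 0, 19],
    [45, 0, 19],
  ],
  turn=[
    [0, 0, 0],
    [0, 0, 0],
    [0, 0, 0],
    [0, 0, 0],
    [0, 0, 0],
    [0, 0, 0],
    [0, 0, 0],
    [0, 0, 0],
    [0, 0, 0],
    [0, 0, 0],
  ],
  claw=[20, 20, 20, 20, 20, 20, 20, 20, 20, 20],
)

```text
clock: 6.0
tcp_pos: [0.7065, 0.149, 0.2035]
tcp_rot: [0.995, -0.104, -0.005, -0.0]
force: [-20.5, -0.7, 21.4]
grip_width: 0.0258
grip_force: 27.9
```

```bash
python3 lid.py
```

```text
6.0 [-20.5382  -0.6718  21.4455] 0.025826754171912217 ang 1.7896711053269139 0.1255886438894319
```

>>> move_arm(
  offset=[
    [-4, 0, -4],
    [-4, 0, -4],
    [-4, 0, -4],
    [-4, 0, -4],
    [-4, 0, -4],
    [-4, 0, -4],
    [-4, 0, -4],
    [-4, 0, -30],
    [-4, 0, -60],
    [-4, 0, -90],
  ],
  turn=[
    [0, 0, 0],
    [0, 0, 0],
    [0, 0, 0],
    [0, 0, 0],
    [0, 0, 0],
    [0, 0, 0],
    [0, 0, 0],
    [0, 0, 0],
    [0, 0, 0],
    [0, 0, 0],
  ],
  claw=[20, 30, 50, 60, 60, 60, 60, 60, 60, 60],
)

```text
clock: 6.83
tcp_pos: [0.7067, 0.1486, 0.2916]
tcp_rot: [0.995, -0.104, -0.001, 0.0]
force: [0.7, 0.1, 0.8]
grip_width: 0.06
grip_force: 0.0
```

Run:
```python
from h import *
t=grab_frame("top");s=grab_frame("scene")
T=t["image"][170:290,190:450,::-1];S=s["image"][130:330,160:460,::-1]
a=cv2.resize(T,(780,360),interpolation=2);b=cv2.resize(S,(360,240),interpolation=2)
o=np.zeros((600,780,3),np.uint8);o[:360]=a;o[360:,:360]=b;cv2.imwrite("pics/c2.png",o)
B=np.array([.544,-.2104,.110])-.095*tz
print(B)
# approach for middle tin: grasp at 77mm, start 60mm back
M=rot(-np.cross(tx,-tz)*-1,-tz); print(M)
plan(B+tz*(.077-g+.08),M); plan(B+tz*(.077-g+.08),rot(-M[:,0],-tz))
```

```text
[ 0.591  -0.2175  0.0277]
[[ 0.1484  0.8564  0.4945]
 [ 0.9889 -0.1286 -0.0742]
 [-0.      0.5    -0.866 ]]
off [-111.4  388.4  147. ] turn [-22.7  23.7 -91.3]
off [-111.4  388.4  147. ] turn [23.3 22.3 84.4]
```

View pics/c2.png

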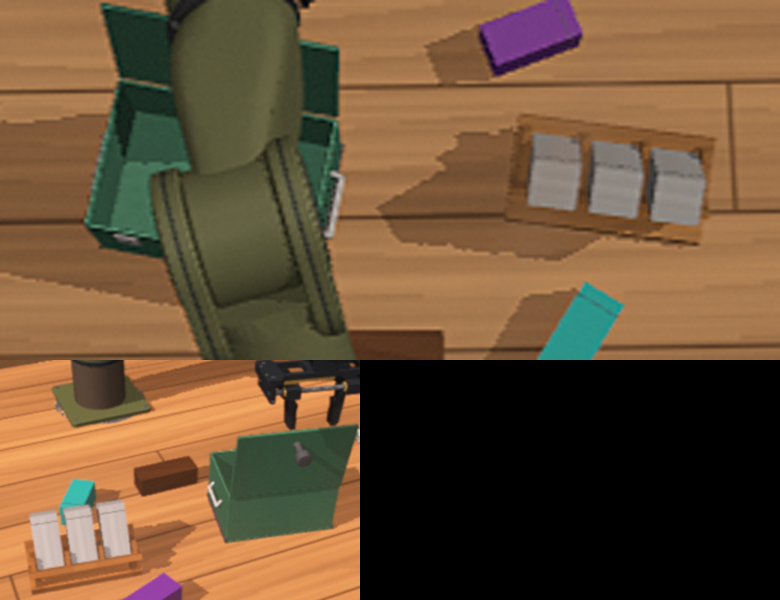

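The lid stands open past upright in both views, and the tins are undisturbed in the rack. Now I go to the middle tin.

Run:
```python
from h import *
s=manip.state(); print(s["joint_positions"])
plan([.5,-.12,.33],rot(ry,-k)); plan([.5,-.12,.33],rot(-ry,-k))
```

```text
[-0.2876  0.7851  0.0384  1.1492 -0.0286  1.1956 -2.0303]
off [-149.6  306.9  -35.5] turn [  0.3  -0.7 -93.5]
off [-149.6  306.9  -35.5] turn [-0.7 -0.3 86.5]
```

>>> move_arm(
  offset=[
    [0, 0, -36],
    [-40, 20, -36],
    [-80, 60, -36],
    [-110, 100, -36],
    [-150, 140, -36],
    [-150, 180, -36],
    [-150, 220, -36],
    [-150, 260, -36],
    [-150, 300, -36],
    [-150, 307, -36],
    [-150, 307, -36],
    [-150, 307, -36],
    [-150, 307, -36],
    [-150, 307, -36],
    [-150, 307, -36],
  ],
  turn=[
    [0, 0, -7],
    [0, 0, -14],
    [0, 0, -21],
    [0, 0, -28],
    [0, 0, -35],
    [0, 0, -42],
    [0, 0, -49],
    [0, 0, -56],
    [0, 0, -63],
    [0, 0, -70],
    [0, 0, -77],
    [0, 0, -84],
    [0, 0, -91],
    [0, 0, -93.5],
    [0, 0, -93.5],
  ],
  claw=[70, 80, 88, 88, 88, 88, 88, 88, 88, 88, 88, 88, 88, 88, 88],
)

```text
clock: 8.18
tcp_pos: [0.4963, -0.1208, 0.3268]
tcp_rot: [0.757, 0.653, 0.0, -0.0]
force: [0.4, -0.2, 0.1]
grip_width: 0.0878
grip_force: 0.0
```

```bash
cat >> h.py <<'E'
TIN=dict(M=np.array([.544,-.2104,.110]),L=np.array([.544,-.2104,.110])+.060*ry,Rr=np.array([.544,-.2104,.110])-.060*ry)
B={n:v-.095*tz for n,v in TIN.items()}
MG=rot(ry,-tz)
E
python3 - <<'E'
from h import *
s=manip.state(); print(s["joint_positions"],s["clock"])
plan(B["M"]+tz*(.077-g+.09),MG)
E
```

```text
[ 0.4219  0.449  -0.4168  1.7744  0.2151  0.9636 -0.229 ] 8.1833
off [-81.7  33.7 170.6] turn [-30.   -0.    0.1]
```

>>> move_arm(
  offset=[
    [-20, 8, 35],
    [-40, 16, 70],
    [-60, 25, 105],
    [-82, 34, 140],
    [-82, 34, 170],
    [-82, 34, 170],
    [-82, 34, 170],
    [-82, 34, 170],
  ],
  turn=[
    [-7, 0, 0],
    [-14, 0, 0],
    [-21, 0, 0],
    [-28, 0, 0],
    [-30, 0, 0],
    [-30, 0, 0],
    [-30, 0, 0],
    [-30, 0, 0],
  ],
  claw=[88, 88, 88, 88, 88, 88, 88, 88],
)

```text
clock: 8.85
tcp_pos: [0.4884, -0.202, 0.1884]
tcp_rot: [0.749, 0.646, 0.07, 0.127]
force: [0.3, 0.0, 0.4]
grip_width: 0.0878
grip_force: 0.0
```

Run:
```python
from h import *
f=grab_frame("wrist"); s=manip.state(); print(s["clock"],s["tcp_pos"],s["force"])
plan(B["M"]+tz*(.077-g),MG)
I=f["image"][:,:,::-1].copy(); cv2.imwrite("pics/w3.png",I)
for n in B:
    print(n,[np.round(proj(f,B[n]+.095*tz+i*.023*tx+j*.023*ry)).tolist() for i,j in((1,1),(1,-1),(-1,-1),(-1,1))])
```

```text
8.9 [ 0.4871 -0.2032  0.1864] [-1.2177 -0.6198 -1.7194]
off [  8.4  42.7 124.7] turn [-13.9   3.4   1. ]
M [[414.0, 202.0], [407.0, 274.0], [334.0, 265.0], [336.0, 196.0]]
L [[425.0, 92.0], [416.0, 178.0], [337.0, 173.0], [339.0, 90.0]]
Rr [[405.0, 293.0], [399.0, 353.0], [332.0, 343.0], [334.0, 284.0]]
```

View pics/w3.png

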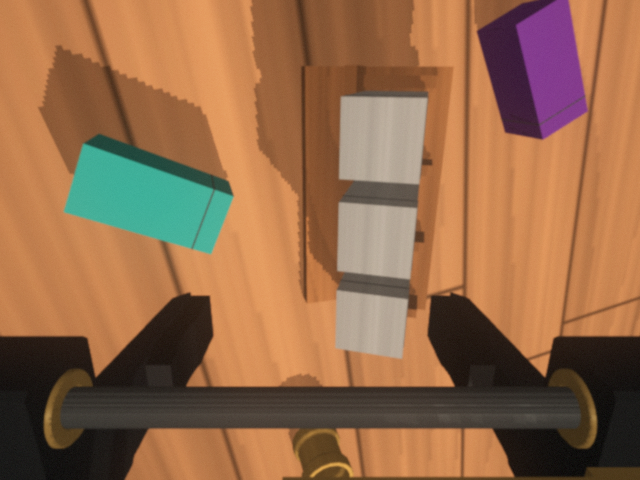

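The wrist view shows the three tin tops at (383,138), (379,238) and (372,322), each within about 2 mm of prediction. The tilt is 14° short, so I'll check the joints.

```bash
cat >> h.py <<'E'
for n in B: B[n]=B[n]+.002*rx-.002*ry
E
python3 - <<'E'
from h import *
s=manip.state(); print(s["joint_positions"],s["joint_velocities"])
plan(B["M"]+tz*(.077-g+.06),MG)
E
```

```text
[ 0.5807  0.5988 -0.4393  2.1777  1.1861  0.2973 -1.0311] [-0.0332 -0.0317  0.0676 -0.0207 -0.476  -0.0336  0.4689]
off [ 3.1 30.2 67.2] turn [-13.9   3.4   1. ]
```

>>> move_arm(
  offset=[
    [3, 30, 30],
    [3, 30, 67],
    [3, 30, 67],
    [3, 30, 67],
    [3, 30, 67],
    [3, 30, 67],
    [3, 30, 67],
    [3, 30, 67],
  ],
  turn=[
    [-14, 3.4, 1],
    [-14, 3.4, 1],
    [-14, 3.4, 1],
    [-14, 3.4, 1],
    [-14, 3.4, 1],
    [-14, 3.4, 1],
    [-14, 3.4, 1],
    [-14, 3.4, 1],
  ],
  claw=[88, 88, 88, 88, 88, 88, 88, 88],
)

```text
clock: 9.57
tcp_pos: [0.5333, -0.2101, 0.1308]
tcp_rot: [0.733, 0.63, 0.169, 0.194]
force: [-0.4, -0.3, 0.9]
grip_width: 0.088
grip_force: 0.0
```

Run:
```python
from h import *
s=manip.state(); print(s["joint_positions"],s["joint_velocities"],s["force"])
plan(B["M"]+tz*(.077-g+.06),MG)
plan(B["M"]+tz*(.077-g),MG)
```

```text
[ 0.8328  0.8638 -0.7979  2.2801  2.2613  0.5917 -1.9689] [-0.0562 -0.0646  0.0347 -0.0274 -0.0237 -0.0177  0.006 ] [-0.4437 -0.2842  0.8641]
off [-0.7  0.5  1.1] turn [-0.1 -0.1 -0.1]
off [-0.8  0.7 61.1] turn [-0.1 -0.1 -0.1]
```

>>> move_arm(
  offset=[
    [-1, 1, 15],
    [-1, 1, 30],
    [-1, 1, 45],
    [-1, 1, 55],
    [-1, 1, 61],
    [-1, 1, 61],
    [-1, 1, 61],
    [-1, 1, 61],
  ],
  turn=[
    [0, 0, 0],
    [0, 0, 0],
    [0, 0, 0],
    [0, 0, 0],
    [0, 0, 0],
    [0, 0, 0],
    [0, 0, 0],
    [0, 0, 0],
  ],
  claw=[88, 88, 88, 88, 80, 70, 60, 60],
)

```text
clock: 10.23
tcp_pos: [0.5666, -0.2148, 0.0814]
tcp_rot: [0.731, 0.631, 0.171, 0.197]
force: [-1.1, -0.1, 0.5]
grip_width: 0.0636
grip_force: 0.0
```

>>> move_arm(
  offset=[
    [0, 0, 0],
    [0, 0, 0],
    [0, 0, 0],
    [0, 0, 0],
    [0, 0, 0],
    [0, 0, 0],
    [0, 0, 0],
  ],
  turn=[
    [0, 0, 0],
    [0, 0, 0],
    [0, 0, 0],
    [0, 0, 0],
    [0, 0, 0],
    [0, 0, 0],
    [0, 0, 0],
  ],
  claw=[55, 50, 45, 40, 40, 40, 40],
)

```text
clock: 10.82
tcp_pos: [0.5651, -0.2147, 0.0803]
tcp_rot: [0.731, 0.631, 0.171, 0.196]
force: [-5.9, 1.0, 3.1]
grip_width: 0.0462
grip_force: 29.9
```

>>> move_arm(
  offset=[
    [0, 0, -3],
    [0, 0, -6],
    [0, 0, -9],
    [0, 0, -12],
    [0, 0, -15],
    [0, 0, -15],
    [0, 0, -15],
    [0, 0, -15],
    [0, 0, -15],
    [0, 0, -15],
  ],
  turn=[
    [0, 0, 0],
    [0, 0, 0],
    [0, 0, 0],
    [0, 0, 0],
    [0, 0, 0],
    [0, 0, 0],
    [0, 0, 0],
    [0, 0, 0],
    [0, 0, 0],
    [0, 0, 0],
  ],
  claw=[40, 40, 40, 40, 40, 40, 40, 40, 40, 40],
)

```text
clock: 11.65
tcp_pos: [0.5593, -0.2139, 0.0936]
tcp_rot: [0.731, 0.63, 0.171, 0.197]
force: [0.8, 0.0, -2.1]
grip_width: 0.0456
grip_force: 29.9
```

Run:
```python
from h import *
for i in range(4):
    s=manip.state(); print(s["tcp_pos"],s["force"],s["grip_width"]); grab_frame("top")
M=R.from_quat(s["tcp_rot"]).as_matrix(); print(M.T@s["force"])
```

```text
[ 0.5593 -0.2139  0.0936] [ 0.7977  0.002  -2.1161] 0.04557815987401437
[ 0.5593 -0.2139  0.0935] [-0.1305  0.3658 -1.2712] 0.04592746796317309
[ 0.5593 -0.2138  0.0935] [ 0.4877 -0.3335 -2.2583] 0.04561620385708832
[ 0.5593 -0.2138  0.0936] [ 0.1514  0.5608 -2.0286] 0.04570559116831564
[ 0.5727 -0.9649  1.7871]
```

It weighs about 2 N, so this is a light tin. I'll put it back and try tin L.

>>> move_arm(
  offset=[
    [0, 0, 3],
    [0, 0, 6],
    [0, 0, 9],
    [0, 0, 12],
    [0, 0, 14],
    [0, 0, 15],
    [0, 0, 15],
    [0, 0, 15],
  ],
  turn=[
    [0, 0, 0],
    [0, 0, 0],
    [0, 0, 0],
    [0, 0, 0],
    [0, 0, 0],
    [0, 0, 0],
    [0, 0, 0],
    [0, 0, 0],
  ],
  claw=[40, 40, 40, 40, 40, 40, 40, 40],
)

```text
clock: 12.52
tcp_pos: [0.5664, -0.2149, 0.0809]
tcp_rot: [0.731, 0.631, 0.171, 0.197]
force: [-4.8, -0.1, 3.6]
grip_width: 0.0457
grip_force: 29.9
```

>>> move_arm(
  offset=[
    [0, 0, 0],
    [0, 0, 0],
    [0, 0, 0],
    [0, 0, 0],
    [0, 0, 0],
    [0, 0, 0],
    [0, 0, -15],
    [0, 0, -35],
    [0, 0, -55],
    [15, 0, -55],
    [35, 0, -55],
    [60, 0, -55],
    [60, 0, -55],
    [60, 0, -55],
  ],
  turn=[
    [0, 0, 0],
    [0, 0, 0],
    [0, 0, 0],
    [0, 0, 0],
    [0, 0, 0],
    [0, 0, 0],
    [0, 0, 0],
    [0, 0, 0],
    [0, 0, 0],
    [0, 0, 0],
    [0, 0, 0],
    [0, 0, 0],
    [0, 0, 0],
    [0, 0, 0],
  ],
  claw=[48, 52, 60, 70, 75, 75, 75, 75, 75, 75, 75, 75, 75, 75],
)

```text
clock: 13.68
tcp_pos: [0.5486, -0.15, 0.1286]
tcp_rot: [0.73, 0.632, 0.172, 0.197]
force: [-0.1, -0.9, -0.6]
grip_width: 0.0749
grip_force: 0.0
```

Run:
```python
from h import *
s=manip.state(); print(s["clock"],s["joint_positions"],s["force"])
plan(B["L"]+tz*(.077-g+.05),MG)
plan(B["L"]+tz*(.077-g),MG)
f=grab_frame("top");I=f["image"][:,:,::-1];cv2.imwrite("pics/tmp.png",I)
```

```text
13.6833 [ 0.7058  0.8844 -0.8423  2.3118  2.2237  0.7125 -2.0633] [-0.1098 -0.9416 -0.6156]
off [-2.5 -3.8  6. ] turn [ 0.3 -0.3  0.2]
off [-2.7 -4.1 56. ] turn [ 0.3 -0.3  0.2]
```

>>> move_arm(
  offset=[
    [-2, -3, 15],
    [-2, -3, 30],
    [-2, -3, 45],
    [-2, -3, 56],
    [-2, -3, 56],
    [-2, -3, 56],
    [-2, -3, 56],
    [-2, -3, 56],
    [-2, -3, 56],
    [-2, -3, 56],
    [-2, -3, 56],
    [-2, -3, 56],
  ],
  turn=[
    [0, 0, 0],
    [0, 0, 0],
    [0, 0, 0],
    [0, 0, 0],
    [0, 0, 0],
    [0, 0, 0],
    [0, 0, 0],
    [0, 0, 0],
    [0, 0, 0],
    [0, 0, 0],
    [0, 0, 0],
    [0, 0, 0],
  ],
  claw=[75, 75, 75, 75, 70, 60, 55, 50, 45, 40, 40, 40],
)

```text
clock: 14.73
tcp_pos: [0.573, -0.1573, 0.0791]
tcp_rot: [0.731, 0.631, 0.171, 0.197]
force: [-3.5, -0.8, 6.6]
grip_width: 0.0455
grip_force: 30.0
```

>>> move_arm(
  offset=[
    [0, 0, -3],
    [0, 0, -6],
    [0, 0, -9],
    [0, 0, -12],
    [0, 0, -15],
    [0, 0, -15],
    [0, 0, -15],
    [0, 0, -15],
    [0, 0, -15],
    [0, 0, -15],
  ],
  turn=[
    [0, 0, 0],
    [0, 0, 0],
    [0, 0, 0],
    [0, 0, 0],
    [0, 0, 0],
    [0, 0, 0],
    [0, 0, 0],
    [0, 0, 0],
    [0, 0, 0],
    [0, 0, 0],
  ],
  claw=[40, 40, 40, 40, 40, 40, 40, 40, 40, 40],
)

```text
clock: 15.57
tcp_pos: [0.5656, -0.1561, 0.0913]
tcp_rot: [0.731, 0.63, 0.171, 0.197]
force: [1.2, 0.5, -3.6]
grip_width: 0.0456
grip_force: 30.0
```

Run:
```python
from h import *
for i in range(3):
    s=manip.state(); print(s["clock"],s["tcp_pos"],s["force"],s["grip_width"]); grab_frame("top")
plan(B["L"]+tz*(.077-g+.015),MG)
```

```text
15.5667 [ 0.5656 -0.1561  0.0913] [ 1.2294  0.4543 -3.5972] 0.04561094216685654
15.6167 [ 0.5656 -0.1561  0.0913] [ 1.4527  0.0792 -4.4896] 0.04592246035328965
15.6667 [ 0.5656 -0.1562  0.0913] [ 0.772  -0.3043 -4.0424] 0.045878234774154585
off [ 1.1 -0.5 -0.1] turn [ 0.3 -0.2  0.1]
```

The reading is about 4 N, which is ambiguous. I'll lift further, clear of the back board, and average.

>>> move_arm(
  offset=[
    [0, 1, -8],
    [0, 2, -16],
    [0, 2, -24],
    [0, 2, -32],
    [0, 2, -40],
    [0, 2, -50],
    [0, 2, -50],
    [0, 2, -50],
    [0, 2, -50],
    [0, 2, -50],
    [0, 2, -50],
  ],
  turn=[
    [0, 0, 0],
    [0, 0, 0],
    [0, 0, 0],
    [0, 0, 0],
    [0, 0, 0],
    [0, 0, 0],
    [0, 0, 0],
    [0, 0, 0],
    [0, 0, 0],
    [0, 0, 0],
    [0, 0, 0],
  ],
  claw=[40, 40, 40, 40, 40, 40, 40, 40, 40, 40, 40],
)

```text
clock: 16.63
tcp_pos: [0.5425, -0.1529, 0.1352]
tcp_rot: [0.731, 0.63, 0.171, 0.197]
force: [-0.2, 0.3, -6.5]
grip_width: 0.0456
grip_force: 30.0
```

Run:
```python
from h import *
F=[]
for i in range(10):
    s=manip.state(); F.append(s["force"]); grab_frame("top")
print(np.mean(F,0),np.std(F,0),s["tcp_pos"],s["clock"],s["joint_positions"])
```

```text
[ 0.1853  0.0672 -6.0164] [0.4945 0.4487 0.3773] [ 0.5425 -0.1528  0.1355] 17.0833 [ 0.7169  0.8652 -0.8449  2.3225  2.2169  0.7017 -2.0623]
```

6.0 N, about 0.61 kg, so tin L is the heavy one. I carry it to the chest.

Run:
```python
from h import *
plan([.5425,-.153,.25]); plan([.50,-.13,.28],rot(ry,-k))
```

```text
off [  0.   57.8 -98.8] turn [0. 0. 0.]
off [  16.6   33.7 -147.6] turn [30.3 -0.1  0.1]
```

>>> move_arm(
  offset=[
    [0, 10, -20],
    [0, 24, -40],
    [0, 36, -60],
    [0, 45, -80],
    [5, 45, -100],
    [10, 40, -120],
    [14, 36, -135],
    [17, 34, -148],
    [17, 34, -148],
    [17, 34, -148],
    [17, 34, -148],
    [17, 34, -148],
    [17, 34, -148],
    [17, 34, -148],
    [17, 34, -148],
    [17, 34, -148],
  ],
  turn=[
    [0, 0, 0],
    [0, 0, 0],
    [3, 0, 0],
    [7, 0, 0],
    [11, 0, 0],
    [15, 0, 0],
    [19, 0, 0],
    [23, 0, 0],
    [27, 0, 0],
    [30, 0, 0],
    [30, 0, 0],
    [30, 0, 0],
    [30, 0, 0],
    [30, 0, 0],
    [30, 0, 0],
    [30, 0, 0],
  ],
  claw=[40, 40, 40, 40, 40, 40, 40, 40, 40, 40, 40, 40, 40, 40, 40, 40],
)

```text
clock: 18.47
tcp_pos: [0.4988, -0.1298, 0.2801]
tcp_rot: [0.757, 0.654, 0.001, 0.001]
force: [-0.4, -0.3, -6.4]
grip_width: 0.046
grip_force: 30.0
```

```bash
cat >> h.py <<'E'
C=np.array([.5692,.1777,.004])-.005*cx
E
python3 - <<'E'
from h import *
s=manip.state(); print(s["clock"],s["joint_positions"],s["joint_velocities"],s["force"],s["grip_width"])
plan([.50,-.13,.28],rot(ry,-k)); plan(C+[0,0,.28],rot(cx,-k)); print(C)
E
```

```text
18.4667 [ 0.707   0.6106 -0.8944  1.823   0.5684  0.9826 -0.5731] [ 0.0008  0.0016 -0.0048 -0.016  -0.0057  0.0062  0.0043] [-0.439  -0.2531 -6.4117] 0.045987039320164895
off [-0.   1.2  0.1] turn [ 0.2 -0.   0.2]
off [314.8  20.   -3.8] turn [ 0.2 -0.2 93.7]
[0.5643 0.1787 0.004 ]
```

>>> move_arm(
  offset=[
    [20, 1, -4],
    [45, 3, -4],
    [70, 5, -4],
    [95, 6, -4],
    [120, 8, -4],
    [145, 9, -4],
    [170, 11, -4],
    [195, 12, -4],
    [220, 14, -4],
    [245, 16, -4],
    [270, 17, -4],
    [295, 19, -4],
    [315, 20, -4],
    [315, 20, -4],
    [315, 20, -4],
    [315, 20, -4],
    [315, 20, -4],
  ],
  turn=[
    [0, 0, 7],
    [0, 0, 14],
    [0, 0, 21],
    [0, 0, 28],
    [0, 0, 35],
    [0, 0, 42],
    [0, 0, 49],
    [0, 0, 56],
    [0, 0, 63],
    [0, 0, 70],
    [0, 0, 77],
    [0, 0, 84],
    [0, 0, 90],
    [0, 0, 93.7],
    [0, 0, 93.7],
    [0, 0, 93.7],
    [0, 0, 93.7],
  ],
  claw=[40, 40, 40, 40, 40, 40, 40, 40, 40, 40, 40, 40, 40, 40, 40, 40, 40],
)

```text
clock: 19.88
tcp_pos: [0.5655, 0.1776, 0.285]
tcp_rot: [0.994, -0.105, 0.002, 0.0]
force: [1.2, -0.4, -5.9]
grip_width: 0.0458
grip_force: 30.0
```

Run:
```python
from h import *
s=manip.state(); print(s["clock"],s["joint_positions"],s["joint_velocities"],s["force"],s["grip_width"])
plan(C+[0,0,.0583+.015],rot(cx,-k))
f=grab_frame("wrist")
t=grab_frame("scene");o=np.hstack([cv2.resize(f["image"],(400,300)),cv2.resize(t["image"][80:320,300:500],(400,480))[:300]])[:,:,::-1]
cv2.imwrite("pics/c4.png",o)
```

```text
19.8833 [-0.1579  0.6083 -0.3894  1.6069  0.2682  0.9756 -2.4163] [ 0.0106 -0.0002 -0.0015 -0.0075 -0.0055 -0.0014 -0.0053] [ 1.1876 -0.43   -5.9416] 0.04582743377827992
off [ -2.4  -0.8 207.7] turn [-0.  -0.3 -0. ]
```

View pics/c4.png

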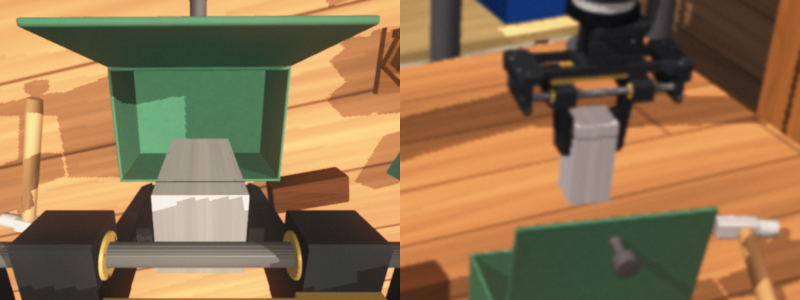

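The tin hangs upright over the open chest, centred between its side walls. I'm lowering it.

>>> move_arm(
  offset=[
    [-2, -1, 20],
    [-2, -1, 45],
    [-2, -1, 70],
    [-2, -1, 95],
    [-2, -1, 120],
    [-2, -1, 145],
    [-2, -1, 165],
    [-2, -1, 180],
    [-2, -1, 192],
    [-2, -1, 200],
    [-2, -1, 200],
    [-2, -1, 200],
  ],
  turn=[
    [0, 0, 0],
    [0, 0, 0],
    [0, 0, 0],
    [0, 0, 0],
    [0, 0, 0],
    [0, 0, 0],
    [0, 0, 0],
    [0, 0, 0],
    [0, 0, 0],
    [0, 0, 0],
    [0, 0, 0],
    [0, 0, 0],
  ],
  claw=[40, 40, 40, 40, 40, 40, 40, 40, 40, 40, 40, 40],
)

```text
clock: 20.98
tcp_pos: [0.5656, 0.1806, 0.0856]
tcp_rot: [0.994, -0.106, 0.003, -0.001]
force: [1.0, 0.8, -5.4]
grip_width: 0.0462
grip_force: 30.0
```

>>> move_arm(
  offset=[
    [0, 0, 1],
    [0, 0, 2],
    [0, 0, 3],
    [0, 0, 4],
    [0, 0, 5],
    [0, 0, 6],
    [0, 0, 6],
  ],
  turn=[
    [0, 0, 0],
    [0, 0, 0],
    [0, 0, 0],
    [0, 0, 0],
    [0, 0, 0],
    [0, 0, 0],
    [0, 0, 0],
  ],
  claw=[40, 40, 40, 40, 40, 40, 40],
)

```text
clock: 21.57
tcp_pos: [0.5652, 0.1806, 0.0791]
tcp_rot: [0.994, -0.105, 0.002, -0.001]
force: [0.4, -0.0, -7.1]
grip_width: 0.0456
grip_force: 30.0
```

>>> move_arm(
  offset=[
    [0, 0, 2],
    [0, 0, 4],
    [0, 0, 6],
    [0, 0, 8],
    [0, 0, 10],
    [0, 0, 11],
    [0, 0, 12],
    [0, 0, 13],
    [0, 0, 14],
    [0, 0, 14],
    [0, 0, 14],
  ],
  turn=[
    [0, 0, 0],
    [0, 0, 0],
    [0, 0, 0],
    [0, 0, 0],
    [0, 0, 0],
    [0, 0, 0],
    [0, 0, 0],
    [0, 0, 0],
    [0, 0, 0],
    [0, 0, 0],
    [0, 0, 0],
  ],
  claw=[40, 40, 40, 40, 40, 40, 40, 40, 40, 40, 40],
)

```text
clock: 22.48
tcp_pos: [0.5653, 0.1806, 0.0653]
tcp_rot: [0.994, -0.105, 0.002, -0.001]
force: [-0.1, -1.1, -6.9]
grip_width: 0.0458
grip_force: 30.0
```

>>> move_arm(
  offset=[
    [0, 0, 0.5],
    [0, 0, 1],
    [0, 0, 1.5],
    [0, 0, 2],
    [0, 0, 2],
    [0, 0, 2],
  ],
  turn=[
    [0, 0, 0],
    [0, 0, 0],
    [0, 0, 0],
    [0, 0, 0],
    [0, 0, 0],
    [0, 0, 0],
  ],
  claw=[40, 40, 40, 40, 40, 40],
)

```text
clock: 22.98
tcp_pos: [0.5654, 0.1807, 0.0633]
tcp_rot: [0.994, -0.105, 0.002, -0.001]
force: [0.9, 0.6, -6.6]
grip_width: 0.0455
grip_force: 30.0
```

>>> move_arm(
  offset=[
    [0, 0, 0.5],
    [0, 0, 1],
    [0, 0, 1.5],
    [0, 0, 2],
    [0, 0, 2.5],
    [0, 0, 2.5],
    [0, 0, 2.5],
  ],
  turn=[
    [0, 0, 0],
    [0, 0, 0],
    [0, 0, 0],
    [0, 0, 0],
    [0, 0, 0],
    [0, 0, 0],
    [0, 0, 0],
  ],
  claw=[40, 40, 40, 40, 40, 40, 40],
)

```text
clock: 23.57
tcp_pos: [0.5654, 0.1807, 0.0607]
tcp_rot: [0.994, -0.105, 0.002, -0.001]
force: [0.4, 0.5, -6.5]
grip_width: 0.0455
grip_force: 30.0
```

>>> move_arm(
  offset=[
    [0, 0, 0.5],
    [0, 0, 1],
    [0, 0, 1.5],
    [0, 0, 2],
    [0, 0, 2],
    [0, 0, 2],
  ],
  turn=[
    [0, 0, 0],
    [0, 0, 0],
    [0, 0, 0],
    [0, 0, 0],
    [0, 0, 0],
    [0, 0, 0],
  ],
  claw=[40, 40, 40, 40, 40, 40],
)

```text
clock: 24.07
tcp_pos: [0.5655, 0.1806, 0.0589]
tcp_rot: [0.994, -0.106, 0.003, -0.001]
force: [0.5, -0.3, -4.4]
grip_width: 0.0459
grip_force: 30.0
```

>>> move_arm(
  offset=[
    [0, 0, 0.5],
    [0, 0, 1],
    [0, 0, 1],
    [0, 0, 1],
  ],
  turn=[
    [0, 0, 0],
    [0, 0, 0],
    [0, 0, 0],
    [0, 0, 0],
  ],
  claw=[40, 40, 40, 40],
)

```text
clock: 24.4
tcp_pos: [0.5658, 0.1806, 0.0588]
tcp_rot: [0.994, -0.106, 0.003, -0.001]
force: [-1.2, -0.3, 5.8]
grip_width: 0.0456
grip_force: 30.0
```

The tin is seated on the chest floor. I release, check it, and retract.

>>> move_arm(
  offset=[
    [0, 0, -0.5],
    [0, 0, -0.5],
    [0, 0, -0.5],
    [0, 0, -0.5],
    [0, 0, -0.5],
    [0, 0, -0.5],
    [0, 0, -0.5],
    [0, 0, -10],
    [0, 0, -30],
    [0, 0, -60],
    [0, 0, -95],
    [0, 0, -130],
    [0, 0, -165],
    [0, 0, -200],
    [0, 0, -230],
    [0, 0, -230],
    [0, 0, -230],
  ],
  turn=[
    [0, 0, 0],
    [0, 0, 0],
    [0, 0, 0],
    [0, 0, 0],
    [0, 0, 0],
    [0, 0, 0],
    [0, 0, 0],
    [0, 0, 0],
    [0, 0, 0],
    [0, 0, 0],
    [0, 0, 0],
    [0, 0, 0],
    [0, 0, 0],
    [0, 0, 0],
    [0, 0, 0],
    [0, 0, 0],
    [0, 0, 0],
  ],
  claw=[48, 52, 58, 64, 68, 68, 68, 68, 68, 68, 68, 68, 68, 68, 68, 68, 68],
)

```text
clock: 25.82
tcp_pos: [0.565, 0.1808, 0.2903]
tcp_rot: [0.994, -0.106, 0.005, -0.002]
force: [-1.3, -1.1, -0.5]
grip_width: 0.0678
grip_force: 0.0
```

>>> move_arm(
  offset=[
    [-30, 0, 0],
    [-65, 0, 0],
    [-100, 0, 0],
    [-130, 0, 0],
    [-130, 0, 0],
    [-130, 0, 0],
  ],
  turn=[
    [0, 0, 0],
    [0, 0, 0],
    [0, 0, 0],
    [0, 0, 0],
    [0, 0, 0],
    [0, 0, 0],
  ],
  claw=[68, 68, 68, 68, 68, 68],
)

```text
clock: 26.32
tcp_pos: [0.4351, 0.2075, 0.2865]
tcp_rot: [0.995, -0.104, 0.002, 0.0]
force: [0.5, -0.6, -0.1]
grip_width: 0.0686
grip_force: 0.0
```

Run:
```python
from h import *
f=grab_frame("wrist");t=grab_frame("top");s=grab_frame("scene")
z=lambda I,w,h:cv2.resize(I,(w,h),interpolation=2)
o=np.hstack([z(f["image"],400,300),z(t["image"][165:300,190:450],400,208*300//208)])
p=np.hstack([z(s["image"][130:340,160:460],400,280),z(t["image"][195:250,345:435],400,280)])
cv2.imwrite("pics/c5.png",np.vstack([o,p])[:,:,::-1])
c=C+.005*cx; print(manip.state()["clock"],manip.state()["force"],[proj(f,C+.095*k+i*.023*cx+j*.023*cy).round() for i,j in((1,1),(1,-1),(-1,-1),(-1,1))])
```

```text
26.4667 [ 0.2693 -0.5614  0.2523] [array([290.,  -3.]), array([354.,  -3.]), array([352.,  66.]), array([292.,  66.])]
```

View pics/c5.png

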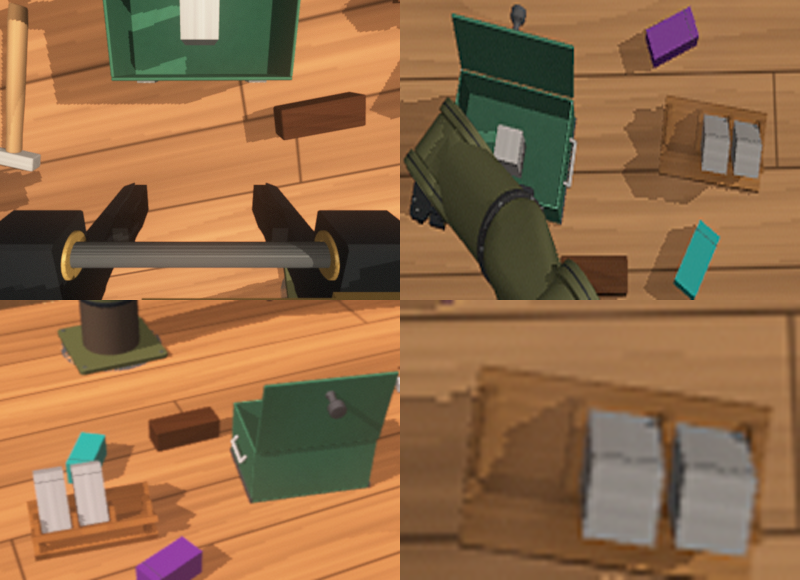

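The heavy tin stands upright in the chest, at (200,20) in the wrist panel and (510,147) in the top panel. The lid is on its stop, both light tins are in their bays, and the gripper is clear of everything.

```bash
python3 -c "
from workcell import manip
print(manip.sign_off())"
```

```text
the job is handed in; nothing more can be done
None
```

I opened the lid onto its stop, found the heavy tin by weight (about 0.61 kg) and stood it upright on the chest floor; both light tins are in their bays (one was lifted and put back), and I handed the job in at about 26.5 s, with no verdict shown.

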